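Clamp the phone in the push-push cradle

ROBOT

A 7-joint arm with a two-finger parallel gripper is mounted at the origin on the work surface. World frame = base frame: x ahead of the robot, y to its left, z up, the work surface at z = 0. Lengths are in m, angles in rad, forces in N, time in s.
With the tool pointing down it reaches from about 0.35 to 0.9 m from the base axis. Payload 8.1 kg.
Tool frame: the origin (TCP) lies at the very end of the fingers, on their centre line; the grasp point (between the pads) lies 19 mm behind it; z points along the fingers, y is the line along which they close (so a half turn about z gives the same grasp; the last joint's range is limited). The gripper opens to 92 mm and grips with 3 to 60 N. Pads are 19 mm wide; open, the fingers measure 130 mm over their backs; the gripper's body (75 mm by 190 mm) begins 47 mm behind the grasp point.
Start: joints at [1.213, 0.434, 0.025, 1.573, -0.012, 1.134, -0.075], TCP at [0.158, -0.605, 0.203] pointing down, gripper open.
Joint ranges: [-2.62, 2.62], [-0.44, 2.09], [-1.27, 1.32], [0.08, 2.57], [-1.32, 4.46], [0.12, 2], [-2.74, 2.74]. Speed limits (rad/s): [2.22, 2.22, 3.01, 3.01, 3.14, 3.14, 3.14].

INTERFACE

Orientations are given as a rotation vector (axis times angle).
In Python, from cell import arm gives the robot as it stands.
- The arm moves only by the tool jog_arm, never from a script. Its argument "rows" is a list of rows, each a list of 3 entries, a list of its own where there are three numbers: the shift along the world's x, y, z in cm, then the turn, a rotation vector about the world's x, y, z in degrees, then the opening, from 0 (shut) to 1 (fully open). A call has 1 to 8 rows; each row is the pose to reach, as a shift and turn from the pose commanded when the call began; what a row does not reach only later rows make up. A row lasts 1/8 s, in which the tool goes at most 62.5 mm and 10.7 degrees, less where a joint would pass 70% of its speed; a pose out of reach is approached as far as the arm can. A call with a gripper value outside its range is refused whole. The fingers move at their own pace and stop on an object; "newtons" is the grip in N (left out, the last holds). Time passes only in rows, so rows that repeat a pose let the fingers close. It gives the time, the measured TCP pose, the force, the opening and the grip force at its end, in the units of the state.
- arm.observe(): the state, without advancing time (a new reading comes with each control period).
- arm.get_image(name): name is "side" or "top"; returns a dict with "img" (400x640x3 uint8, red, green, blue), "depth" (400x640 float32, m along the optical axis (not along the pixel's ray), 0 where there is no reading), "fx", "fy", "cx", "cy" (pixels), "dist_coeffs" ([k1, k2, p1, p2, k3] as OpenCV has them; the pictures are not rectified), "rvec" (rotation vector, rad) and "tvec" (3), from world to camera coordinates, as OpenCV has them. Camera axes: x right, y down, z forward; pixel columns grow to the right and rows downward; lengths in m; the calibration is good to about 2 mm. A picture is of the moment at which its call begins.
- arm.sign_off(): hands the job in; it is judged then, once.
The state is a dict: "clock": time; "joints": joint angles; "dq": joint speeds; "joint_efforts": joint torques, N m; "position": TCP position; "ee_rot": TCP orientation; "force": force on the tool from outside, world axes, zero at the start; "ft_torque": the same for the moment, N m; "width": opening from 0.0 (shut) to 1.0 (fully open); "gripper_force": force on a finger pad.
Only numpy, scipy, OpenCV 4.12 (cv2) and the standard library are available. Lean on these libraries where they do the work, as an engineer would, in place of code of your own. Each camera call takes 0.05 s, during which the arm holds its last target. There are 200 camera calls.

TASK

Set the phone up in the desk cradle: press the cradle's round plunger down until its catch locks the jaw open and let go, then lay the phone screen up on the bed between the two jaws, let go of it, and press the plunger once more so that the catch releases and the jaw springs shut on the phone, holding it against the fixed jaw. Press by feel: the depth of the catch differs from cradle to cradle, and the fingers must never push on the cradle or its plunger with more than 25 N. Leave the other things on the desk where they are.

Things in the scene. Friction and masses are not known exactly. Their poses are not given: they have to be found in the camera images.
- cradle: White and grey phone cradle fixed on the desk. Origin on the desk under the phone's final centre; y runs from fixed jaw to plunger, z up. Foot 92 (x) by 252 mm, y -87 to 165. Bed 36 wide, y -69 to 57, top 30 mm high; the phone overhangs its sides, so fingers fit past it. Fixed jaw 44 wide, 12 thick, inner face y = -69, top 46 high. Plunger housing 56 by 52, y 109 to 161, top 60 high.
- bed (a point): Point on the bed's top face, 30 mm straight above the cradle's origin, axes as the cradle's: there the middle of the phone's underside finally lies, its long side along the cradle's y.
- jaw: Moving jaw, upright plate 44 wide, 12 mm thick, top 46 mm above the desk. Origin at the foot of its inner face, desk height. Geared to the plunger: it slides along the cradle's +y by as much as the plunger goes down. Inner face at y = 58 mm with the plunger up (127 mm between the jaws), at 75 to 86 mm when locked (144 to 155 mm between).
- plunger (a joint): Depth pressed, m; 0 = up. Spring pushes up, 4.5 N + 0.19 N per mm. Press to the end of stroke and let go: locks at 0.017-0.028 (differs each start). Again: releases, springs up until the jaw meets the phone (0.011) or to 0. The stroke ends 10-11 mm below the locked depth, at a hard stop where the force climbs fast from 10-12 N. Only the last 1-2 mm before that stop switches it. Press slowly.
- plunger_top (a point): Centre of the top face of the plunger's round black pad, 40 mm across and 8 mm thick, on a 22 mm stem; 111 mm above the desk with the plunger up, it goes down with it. It lies at y = 135 mm in the cradle's frame.
- phone_mid (a point): Centre of the phone (half-way up): a black slab 138 (x, long) by 66 (y) by 10 mm (z up, glass screen on top), 0.14 to 0.24 kg, lying flat on the desk screen up; either end may face the plunger.
- pen_cup: White pen cup with pens, 72 mm across, 165 mm high with its pens; bystander. Origin under its centre.
- cream_jar: Small glass jar, 60 mm across, 55 mm high; bystander. Origin under its centre.
- note_block: Block of note paper, 60 by 60 by 30 mm; bystander. Origin under its centre.
- phone: The same phone as a whole; origin at the centre of its underside, axes as for phone_mid.
Mind the look-alikes: they are no part of the job. Leave any turquoise look-alike of the phone alone.

How it is judged:
On the way, in this order (a step that is already met when the one before it is completed fails the run):
1. the plunger stays locked down by itself, nothing touching it (value of joint plunger above 0.0155 m and contact force between cradle and the fingers below 0.1 N and contact force between cradle and the arm below 0.1 N), for 0.4 s.
2. the phone lies on the bed between the open jaws, let go, the plunger still locked (value of joint plunger above 0.0155 m and contact force between phone and the fingers below 0.1 N and horizontal distance between phone_mid and bed below 0.02 m and z of phone_mid in the frame of bed between 0.003 and 0.008 m and angle between phone_mid's own z axis and vertical below 0.06 rad), for 0.3 s.
At the end, for the whole second after the job is handed in: The catch is released and the plunger stands 8 to 14 mm down, the jaw pressing on the phone with more than 2 N; the phone lies flat on the bed, screen up, at rest, its centre within 12 mm across and 4 mm along of its place against the fixed jaw, aligned with the cradle within 0.08 rad (value of joint plunger between 0.008 and 0.014 m and contact force between jaw and phone above 2 N and x of phone_mid in the frame of bed between -0.012 and 0.012 m and y of phone_mid in the frame of bed between -0.004 and 0.004 m and z of phone_mid in the frame of bed between 0.003 and 0.008 m and angle between phone_mid's own z axis and vertical below 0.06 rad and angle between the x axis of phone_mid and the y axis of cradle, either way round below 0.08 rad and linear speed of phone below 0.01 m/s); the robot touches nothing.
It fails at once if the fingers or arm push on the cradle with more than 25 N (contact force between cradle and the fingers above 25 N or contact force between cradle and the arm above 25 N).
It fails at once if a bystander is moved by more than 15 mm (distance of any of pen_cup, cream_jar, note_block from where it was at the start of the episode above 0.015 m).
It also fails if it takes over 72 s, if anything falls off the work surface, if the arm or the gripper's body presses on something with over 40 N, if the wrist force passes 120 N, or if a joint passes its speed limit or range.

## Working session

There is one attempt and no reset: what is moved stays moved. The work goes in short steps, Python scripts to look and compute and a tool call to move; the robot and the scene stay as the last step left them, time stands still between calls to the robot, and variables do not carry over. Pictures are saved under pics/ and viewed, at most 10 in all, crops included, and the job is handed in when it is done.

Besides the shell and the picture viewer there is one more tool, called after ">>>" as name(argument=value, ...) on one line, values as JSON. jog_arm: Moves the arm, as the interface text tells. Its arguments: {"type":"object","properties":{"rows":{"type":"array","items":{"type":"array"}},"newtons":{"type":"number"}},"required":["rows"]}

```bash
mkdir -p pics; ls; cat > h.py <<'E'
import numpy as np, cv2
from cell import arm
def ray(im,uv,z=0.0):
    uv=np.array(uv,float).reshape(-1,1,2)
    K=np.array([[im['fx'],0,im['cx']],[0,im['fy'],im['cy']],[0,0,1]])
    n=cv2.undistortPoints(uv,K,np.array(im['dist_coeffs'],float)).reshape(-1,2)
    R=cv2.Rodrigues(np.array(im['rvec'],float))[0]; t=np.array(im['tvec'],float).reshape(3)
    C=-R.T@t; d=np.c_[n,np.ones(len(n))]@R
    return C+d*((z-C[2])/d[:,2])[:,None]
def cloud(im):
    h,w=im['depth'].shape; v,u=np.mgrid[0:h,0:w]
    K=np.array([[im['fx'],0,im['cx']],[0,im['fy'],im['cy']],[0,0,1]])
    n=cv2.undistortPoints(np.stack([u,v],-1).reshape(-1,1,2).astype(float),K,np.array(im['dist_coeffs'],float)).reshape(-1,2)
    R=cv2.Rodrigues(np.array(im['rvec'],float))[0]; t=np.array(im['tvec'],float).reshape(3)
    P=np.c_[n,np.ones(len(n))]*im['depth'].reshape(-1,1)
    return ((P-t)@R).reshape(h,w,3)
E
python3 - <<'E'
from h import *
import pickle
for n in('top','side'):
    im=arm.get_image(n); pickle.dump(im,open(n+'.pkl','wb'))
    cv2.imwrite(f'pics/{n}0.png',cv2.cvtColor(im['img'],cv2.COLOR_RGB2BGR))
    R=cv2.Rodrigues(np.array(im['rvec']))[0]; print(n,-R.T@np.array(im['tvec']).reshape(3))
s=arm.observe();print({k:np.round(v,3) for k,v in s.items()})
E
```

```text
pics
top [ 0.42386498 -0.13126275  1.03843912]
side [-0.0074019   0.65286213  0.74598151]
{'clock': np.float64(0.1), 'joints': array([ 1.213,  0.435,  0.025,  1.574, -0.012,  1.134, -0.075]), 'dq': array([ 0.002, -0.001, -0.002, -0.003,  0.   ,  0.   ,  0.002]), 'joint_efforts': array([ 3.0000e-03, -6.6913e+01,  9.8800e-01, -3.1514e+01, -6.1000e-02,
        3.7000e-02,  0.0000e+00]), 'position': array([ 0.157, -0.604,  0.203]), 'ee_rot': array([-3.115, -0.399,  0.   ]), 'force': array([ 0.223,  0.954, -0.752]), 'ft_torque': array([-0.006, -0.014, -0.02 ]), 'gripper_force': np.float64(0.0), 'width': np.float64(1.001)}
```

View pics/top0.png

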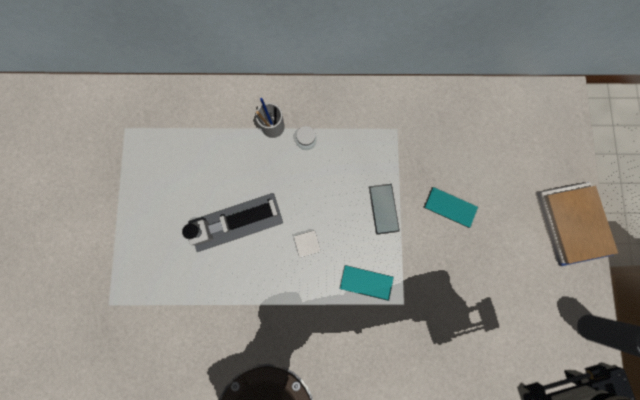

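View pics/side0.png

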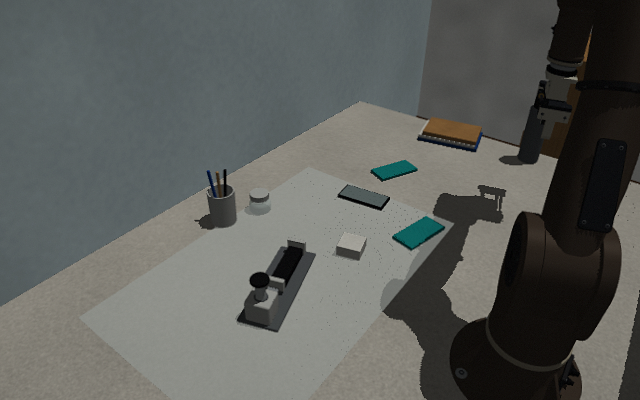

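The top view shows the cradle at (235,222), with its plunger pad at (191,231). The black-framed phone is at (384,208), the note block at (306,243), the jar at (306,137) and the pen cup at (268,120). The turquoise look-alikes are at (451,207) and (367,282).

```bash
cat > m.py <<'E'
from h import *
import pickle
im=pickle.load(open('top.pkl','rb')); I=im['img']; P=cloud(im)
g=cv2.cvtColor(I,cv2.COLOR_RGB2GRAY)
def big(mask,box):
    m=np.zeros_like(g); x0,y0,x1,y1=box; m[y0:y1,x0:x1]=mask[y0:y1,x0:x1]*255
    c=max(cv2.findContours(m,cv2.RETR_EXTERNAL,cv2.CHAIN_APPROX_NONE)[0],key=cv2.contourArea); return c.reshape(-1,2)
def rect(c,z):
    w=ray(im,c,z)[:,:2]; r=cv2.minAreaRect((w*1000).astype(np.float32)); b=cv2.boxPoints(r)
    return np.round(r[0],1),np.round(r[1],1),r[2],np.round(b,1).tolist()
print('paper',g[208,420-15],g[190,340], 'phone',g[208,384],'foot',g[245,215])
print('phone',rect(big(g<g[190,340]*0.8,(355,172,412,245)),0.010))
print('foot',rect(big(g<g[190,340]*0.75,(170,180,292,260)),0.005))
print('bed',rect(big(g<35,(220,195,280,235)),0.030))
c=big(g<45,(175,215,206,245)); print('pad',rect(c,0.111), len(c))
hgt=P[...,2]
def hm(lo,hi,box): 
    x0,y0,x1,y1=box; q=P[y0:y1,x0:x1].reshape(-1,3); q=q[(q[:,2]>lo)&(q[:,2]<hi)]; return len(q),q.mean(0).round(4),np.ptp(q,0).round(3), np.median(q[:,2])
print('pad d',hm(.10,.125,(170,205,215,250)))
print('phone d',hm(.005,.02,(355,172,412,245)))
print('bed d',hm(.026,.034,(215,190,285,240)))
q=P[180:260,170:292].reshape(-1,3);q=q[(q[:,2]>.04)&(q[:,2]<.052)];print(len(q))
for n,b,z in(('jar',(285,118,325,158),.055),('block',(285,225,325,262),.03),('cup',(245,90,292,140),.1)): print(n,hm(z*.7,z*1.7,b))
cv2.imwrite('pics/crop.png',cv2.cvtColor(cv2.resize(I[175:260,170:295],None,fx=6,fy=6,interpolation=cv2.INTER_CUBIC),cv2.COLOR_RGB2BGR))
E
python3 m.py
```

```text
paper 164 183 phone 130 foot 99
phone (array([ 539.8, -321.3]), array([139.6,  69.3]), 7.467091083526611, [[466.1000061035156, -296.0], [475.1000061035156, -364.70001220703125], [613.5, -346.6000061035156], [604.5, -277.79998779296875]])
foot (array([500.1, 106.4]), array([ 95.2, 276.4]), 18.467174530029297, [[411.20001220703125, 222.39999389648438], [498.70001220703125, -39.79999923706055], [589.0, -9.600000381469727], [501.3999938964844, 252.60000610351562]])
bed (array([517.3,  53.7]), array([ 36.8, 120.4]), 18.59010887145996, [[480.70001220703125, 104.9000015258789], [519.0999755859375, -9.199999809265137], [553.9000244140625, 2.5], [515.5999755859375, 116.5999984741211]])
pad (array([479.5, 182.8]), array([37.6, 46. ]), 87.83833312988281, [[455.79998779296875, 164.89999389648438], [501.79998779296875, 163.1999969482422], [503.20001220703125, 200.6999969482422], [457.20001220703125, 202.5]]) 57
pad d (201, array([0.4722, 0.1849, 0.1108]), array([0.038, 0.038, 0.013]), np.float64(0.110924738632879))
phone d (1154, array([ 0.5386, -0.3218,  0.0104]), array([0.182, 0.145, 0.011]), np.float64(0.010459518639076362))
bed d (618, array([0.5151, 0.057 , 0.0298]), array([0.08 , 0.169, 0.008]), np.float64(0.029845398785722475))
183
jar (290, array([ 0.7389, -0.1015,  0.0545]), array([0.053, 0.05 , 0.02 ]), np.float64(0.05493660279469044))
block (486, array([ 0.4415, -0.106 ,  0.0302]), array([0.07 , 0.071, 0.011]), np.float64(0.030257474878486724))
cup (375, array([ 0.7816, -0.0032,  0.1001]), array([0.071, 0.069, 0.1  ]), np.float64(0.09366736585313315))
```

View pics/crop.png

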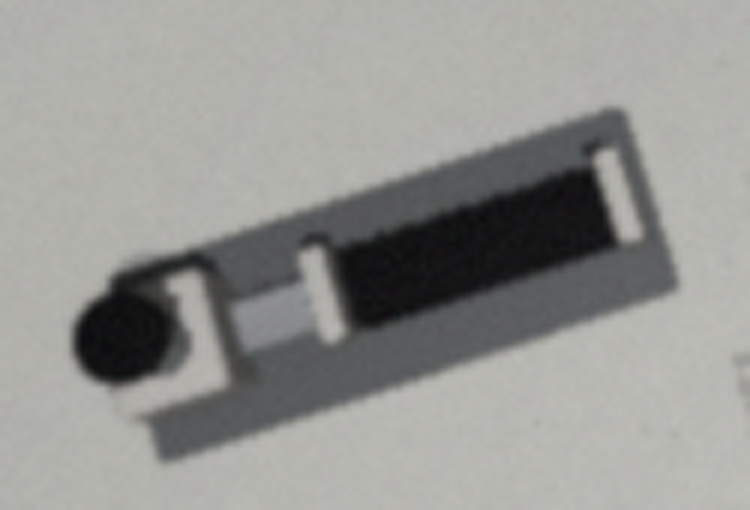

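Measured so far:
- **Cradle:** origin at about (0.5155, 0.0593), yaw 18.5°.
- **Plunger pad:** (0.4725, 0.186), top at z = 0.111.
- **Phone:** centre at (0.5395, -0.3215), long axis at 7.5°.

I'll go to the plunger first, with the fingers closed.

>>> jog_arm(rows=[[[4,4.5,0.5],[0,0,0],0],[[8,9,1],[0,0,0],0],[[13,13,2],[0,0,0],0],[[17,17.5,2],[0,0,0],0],[[21,22,2],[0,0,0],0],[[25,26.5,2],[0,0,0],0],[[29.2,30.5,2],[0,0,0],0],[[29.2,30.5,2],[0,0,0],0]])

```text
clock: 1.1
position: [0.453, -0.295, 0.2231]
ee_rot: [-3.112, -0.412, -0.002]
force: [-0.7, -1.3, 0.6]
width: 0.177
gripper_force: 0.0
```

>>> jog_arm(rows=[[[0.3,6,0],[0,0,0],0],[[0.6,12,0],[0,0,0],0],[[0.9,18,0],[0,0,0],0],[[1.2,24,0],[0,0,0],0],[[1.5,30,0],[0,0,0],0],[[1.8,36,-1],[0,0,0],0],[[2,42,-3],[0,0,0],0],[[2.2,48.5,-5],[0,0,0],0]])

```text
clock: 2.1
position: [0.4715, 0.1795, 0.1746]
ee_rot: [3.116, 0.396, 0.0]
force: [1.1, -0.5, -0.1]
width: 0.006
gripper_force: 0.0
```

>>> jog_arm(rows=[[[0,0,-1.5],[0,0,0],0],[[0,0,-3],[0,0,0],0],[[0,0,-4.5],[0,0,0],0],[[0,0,-5.6],[0,0,0],0],[[0,0,-5.6],[0,0,0],0],[[0,0,-5.6],[0,0,0],0]])

```text
clock: 2.85
position: [0.4717, 0.179, 0.1196]
ee_rot: [-3.116, -0.398, -0.001]
force: [-0.2, -0.2, 0.4]
width: 0.004
gripper_force: 0.0
```

```bash
python3 - <<'E'
from h import *
im=arm.get_image('side'); s=arm.observe(); print(s['position'],s['force'],s['joints'].round(2))
cv2.imwrite('pics/s1.png',cv2.cvtColor(cv2.resize(im['img'][200:340,180:340],None,fx=5,fy=4,interpolation=cv2.INTER_CUBIC),cv2.COLOR_RGB2BGR))
E
```

```text
[0.4717598  0.17914853 0.11972938] [0.7167137  0.3948656  0.30692506] [-0.13  0.37 -0.43  1.94  0.2   0.87 -1.98]
```

View pics/s1.png

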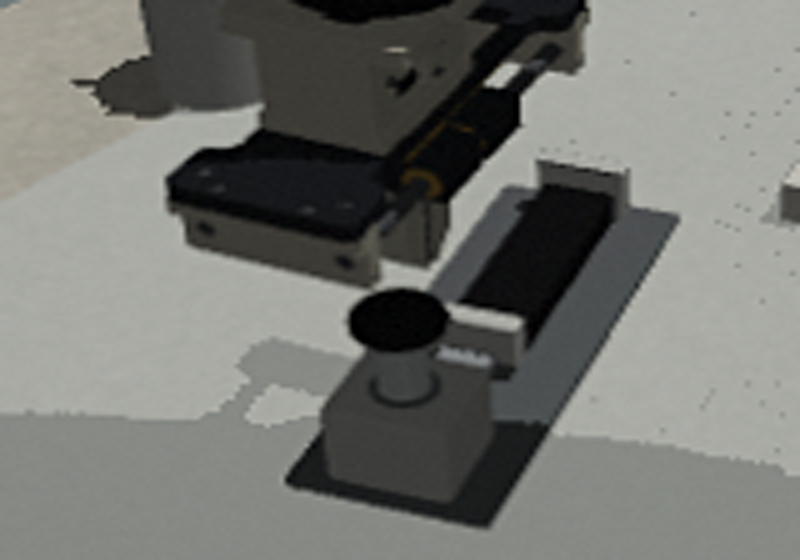

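```bash
cat >> h.py <<'E'
def proj(im,p):
    K=np.array([[im['fx'],0,im['cx']],[0,im['fy'],im['cy']],[0,0,1]])
    return cv2.projectPoints(np.array(p,float).reshape(-1,1,3),np.array(im['rvec'],float),np.array(im['tvec'],float),K,np.array(im['dist_coeffs'],float))[0].reshape(-1,2)
E
python3 - <<'E'
from h import *
s=arm.observe(); im=arm.get_image('side')
print(proj(im,[s['position'],[.4725,.186,.111],[.473,.187,.111]]))
J=im['img'].copy()
for p in proj(im,[s['position'],[.4725,.186,.111]]): cv2.circle(J,tuple(int(round(x)) for x in p),1,(255,0,0),-1)
cv2.imwrite('pics/s2.png',cv2.cvtColor(cv2.resize(J[200:320,190:330],None,fx=5,fy=5,interpolation=cv2.INTER_CUBIC),cv2.COLOR_RGB2BGR))
P=cloud(im); q=P[200:300,190:330].reshape(-1,3); h=np.histogram(q[:,2],np.arange(.1,.25,.01)); print(h[0])
for lo,hi in((.115,.135),(.135,.16)):
    k=q[(q[:,2]>lo)&(q[:,2]<hi)]; print(lo,len(k),k.min(0),k.max(0))
E
```

```text
[[260.68685324 272.80556928]
 [258.30402102 277.84745743]
 [257.76771184 278.02216698]]
[157  85   0   0  10  46  62  36  17   0  37 286 407 366]Traceback (most recent call last):
  File "<stdin>", line 9, in <module>
    return umr_minimum(a, axis, None, out, keepdims, initial, where)
ValueError: zero-size array to reduction operation minimum which has no identity
```

View pics/s2.png

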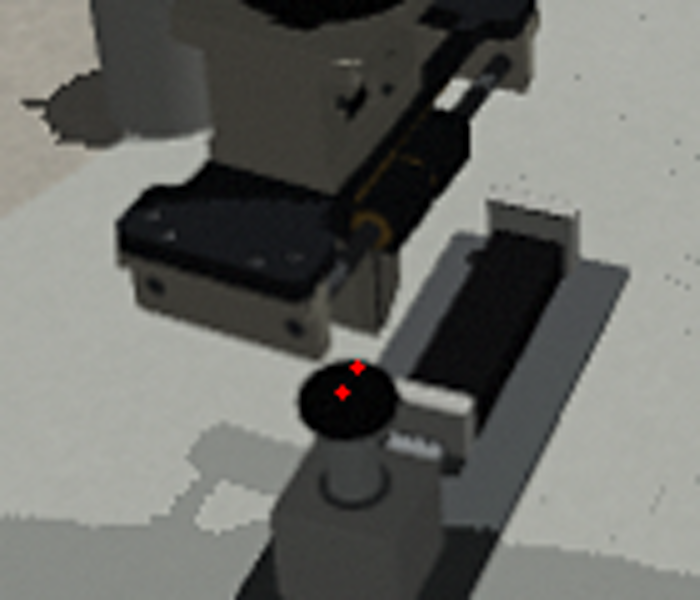

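The second crop shows the fingertip ending at about crop (370,333). My projected TCP falls lower, at (353,367), so I'll check how far off it is.

```bash
python3 - <<'E'
from h import *
s=arm.observe(); im=arm.get_image('side'); P=cloud(im)
for cx,cy in((350,270),(350,300),(350,320),(370,300),(375,325),(390,300),(385,270)):
    u,v=190+cx//5,200+cy//5; print((u,v),P[v,u].round(4))
q=P[245:270,255:272].reshape(-1,3); k=q[(q[:,2]>.125)&(q[:,2]<.2)]
k=k[k[:,2]<k[:,2].min()+.012]; print(len(k),k.min(0).round(4),k.max(0).round(4),k.mean(0).round(4))
t=arm.get_image('top'); T=cloud(t); c=proj(t,s['position'])[0]; print('top tcp px',c)
cv2.imwrite('pics/t2.png',cv2.cvtColor(cv2.resize(t['img'][170:270,150:290],None,fx=5,fy=5,interpolation=cv2.INTER_CUBIC),cv2.COLOR_RGB2BGR))
E
```

```text
(260, 254) [0.4555 0.1932 0.1863]
(260, 260) [0.455  0.1949 0.1732]
(260, 264) [0.4574 0.1933 0.1608]
(264, 260) [0.4584 0.181  0.1615]
(265, 265) [0.4601 0.1776 0.1455]
(268, 260) [0.4616 0.1669 0.1498]
(267, 254) [0.4604 0.1698 0.1677]
24 [0.4568 0.1648 0.1411] [0.4633 0.1891 0.153 ] [0.4602 0.1758 0.1485]
top tcp px [190.73870504 230.8036659 ]
```

View pics/t2.png

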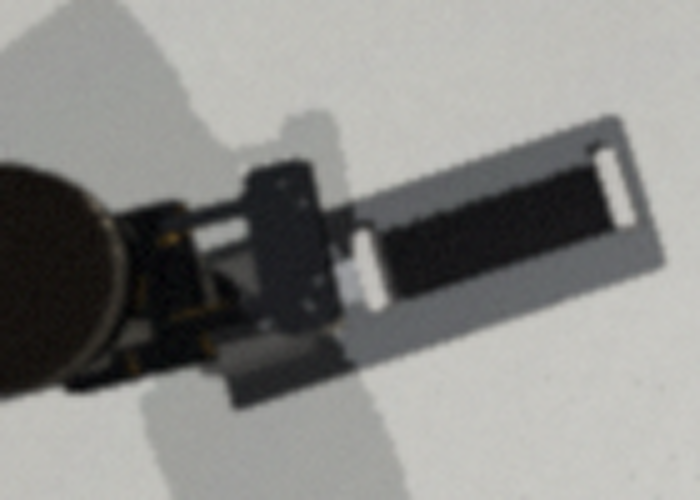

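Depth puts the visible fingertip at about z = 0.141, which is 20 mm above the reported TCP. Feel will settle which is right. I'll centre over the pad and creep down.

>>> jog_arm(rows=[[[0,0.6,0],[0,0,0],0],[[0,0.6,-0.3],[0,0,0],0],[[0,0.6,-0.6],[0,0,0],0],[[0,0.6,-0.9],[0,0,0],0],[[0,0.6,-1.2],[0,0,0],0],[[0,0.6,-1.5],[0,0,0],0],[[0,0.6,-1.5],[0,0,0],0]])

```text
clock: 3.92
position: [0.4712, 0.185, 0.1039]
ee_rot: [3.116, 0.399, -0.001]
force: [0.6, 0.1, 0.2]
width: 0.004
gripper_force: 0.0
```

>>> jog_arm(rows=[[[0,0,-0.3],[0,0,0],0],[[0,0,-0.6],[0,0,0],0],[[0,0,-0.9],[0,0,0],0],[[0,0,-1.2],[0,0,0],0],[[0,0,-1.5],[0,0,0],0],[[0,0,-1.5],[0,0,0],0]])

```text
clock: 4.68
position: [0.4711, 0.185, 0.0889]
ee_rot: [3.116, 0.399, -0.001]
force: [-0.1, 0.7, -0.3]
width: 0.008
gripper_force: 0.0
```

>>> jog_arm(rows=[[[0,0,-0.25],[0,0,0],0],[[0,0,-0.5],[0,0,0],0],[[0,0,-0.75],[0,0,0],0],[[0,0,-0.75],[0,0,0],0]])

```text
clock: 5.18
position: [0.4715, 0.1853, 0.082]
ee_rot: [-3.116, -0.399, -0.001]
force: [-1.4, 0.8, 5.2]
width: 0.01
gripper_force: 2.6
```

```bash
python3 - <<'E'
from h import *
im=arm.get_image('side'); s=arm.observe(); print(s['position'],s['force'])
P=cloud(im); q=P[235:300,245:285].reshape(-1,3); q=q[(q[:,2]>.07)&(q[:,2]<.15)&(abs(q[:,0]-.47)<.03)&(abs(q[:,1]-.185)<.04)]
print(np.histogram(q[:,2],np.arange(.07,.151,.005))[0])
cv2.imwrite('pics/s3.png',cv2.cvtColor(cv2.resize(im['img'][210:320,200:320],None,fx=5,fy=5,interpolation=cv2.INTER_CUBIC),cv2.COLOR_RGB2BGR))
E
```

```text
[0.47151415 0.18521955 0.08200117] [-1.3528598  -0.02928419  5.11590382]
[18 16 17 11  0 11 67 32 10 20 23 30 18 15 11  3]
```

View pics/s3.png

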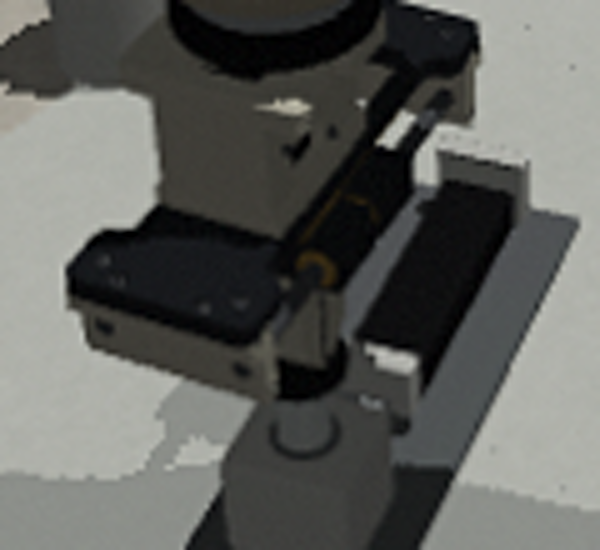

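Contact shows at reported z ≈ 0.085, with 5.1 N of spring force, so the closed fingertips really sit about 25 mm above the reported TCP. I'll press to about 22 mm, then creep.

>>> jog_arm(rows=[[[0,0,-0.3],[0,0,0],0],[[0,0,-0.6],[0,0,0],0],[[0,0,-0.9],[0,0,0],0],[[0,0,-1.2],[0,0,0],0],[[0,0,-1.4],[0,0,0],0],[[0,0,-1.6],[0,0,0],0],[[0,0,-1.7],[0,0,0],0],[[0,0,-1.7],[0,0,0],0]])

```text
clock: 6.22
position: [0.4716, 0.1853, 0.0652]
ee_rot: [3.116, 0.399, 0.001]
force: [-1.6, -1.1, 8.8]
width: 0.002
gripper_force: 4.3
```

```bash
python3 -c "
from h import *
for i in range(4):
    s=arm.observe();print(s['position'][2],s['force'])"
```

```text
0.06523146767030627 [-1.58388543 -1.13115175  8.75280384]
0.06523146767030627 [-1.58388543 -1.13115175  8.75280384]
0.06523146767030627 [-1.58388543 -1.13115175  8.75280384]
0.06523146767030627 [-1.58388543 -1.13115175  8.75280384]
```

>>> jog_arm(rows=[[[0,0,-0.07],[0,0,0],0],[[0,0,-0.14],[0,0,0],0],[[0,0,-0.2],[0,0,0],0],[[0,0,-0.2],[0,0,0],0]])

```text
clock: 6.72
position: [0.4715, 0.1852, 0.0633]
ee_rot: [3.116, 0.399, 0.001]
force: [-2.3, -0.8, 8.2]
width: 0.007
gripper_force: 4.5
```

>>> jog_arm(rows=[[[0,0,-0.07],[0,0,0],0],[[0,0,-0.14],[0,0,0],0],[[0,0,-0.2],[0,0,0],0],[[0,0,-0.2],[0,0,0],0]])

```text
clock: 7.22
position: [0.4716, 0.1853, 0.0613]
ee_rot: [3.116, 0.399, 0.001]
force: [-2.6, -1.3, 8.9]
width: 0.004
gripper_force: 4.7
```

>>> jog_arm(rows=[[[0,0,-0.07],[0,0,0],0],[[0,0,-0.14],[0,0,0],0],[[0,0,-0.2],[0,0,0],0],[[0,0,-0.2],[0,0,0],0]])

```text
clock: 7.72
position: [0.4715, 0.1853, 0.0593]
ee_rot: [3.116, 0.399, 0.001]
force: [-2.4, -1.6, 10.6]
width: 0.008
gripper_force: 4.9
```

>>> jog_arm(rows=[[[0,0,-0.05],[0,0,0],0],[[0,0,-0.1],[0,0,0],0],[[0,0,-0.1],[0,0,0],0]])

```text
clock: 8.1
position: [0.4716, 0.1853, 0.0583]
ee_rot: [3.116, 0.399, 0.001]
force: [-3.2, -1.5, 9.6]
width: 0.008
gripper_force: 5.0
```

>>> jog_arm(rows=[[[0,0,-0.05],[0,0,0],0],[[0,0,-0.1],[0,0,0],0],[[0,0,-0.15],[0,0,0],0],[[0,0,-0.15],[0,0,0],0]])

```text
clock: 8.6
position: [0.4715, 0.1853, 0.0568]
ee_rot: [3.116, 0.399, 0.001]
force: [-2.5, -1.6, 10.2]
width: 0.005
gripper_force: 5.0
```

>>> jog_arm(rows=[[[0,0,-0.05],[0,0,0],0],[[0,0,-0.1],[0,0,0],0],[[0,0,-0.15],[0,0,0],0],[[0,0,-0.15],[0,0,0],0]])

```text
clock: 9.1
position: [0.4716, 0.1853, 0.0554]
ee_rot: [3.116, 0.399, 0.001]
force: [-2.9, -1.6, 10.2]
width: 0.003
gripper_force: 5.1
```

>>> jog_arm(rows=[[[0,0,-0.05],[0,0,0],0],[[0,0,-0.1],[0,0,0],0],[[0,0,-0.15],[0,0,0],0],[[0,0,-0.15],[0,0,0],0]])

```text
clock: 9.6
position: [0.4716, 0.1853, 0.0539]
ee_rot: [3.116, 0.399, 0.001]
force: [-2.9, -1.7, 11.5]
width: 0.007
gripper_force: 5.3
```

>>> jog_arm(rows=[[[0,0,-0.05],[0,0,0],0],[[0,0,-0.1],[0,0,0],0],[[0,0,-0.1],[0,0,0],0]])

```text
clock: 9.98
position: [0.4715, 0.1853, 0.0529]
ee_rot: [3.116, 0.399, 0.001]
force: [-3.0, -0.9, 11.4]
width: 0.003
gripper_force: 5.6
```

>>> jog_arm(rows=[[[0,0,-0.05],[0,0,0],0],[[0,0,-0.1],[0,0,0],0],[[0,0,-0.1],[0,0,0],0]])

```text
clock: 10.35
position: [0.4716, 0.1853, 0.052]
ee_rot: [3.116, 0.399, 0.001]
force: [-3.5, -1.4, 12.0]
width: 0.002
gripper_force: 5.7
```

>>> jog_arm(rows=[[[0,0,-0.05],[0,0,0],0],[[0,0,-0.1],[0,0,0],0],[[0,0,-0.1],[0,0,0],0]])

```text
clock: 10.72
position: [0.4716, 0.1853, 0.0509]
ee_rot: [3.116, 0.399, 0.001]
force: [-3.4, -2.0, 11.5]
width: 0.002
gripper_force: 5.8
```

>>> jog_arm(rows=[[[0,0,-0.05],[0,0,0],0],[[0,0,-0.1],[0,0,0],0],[[0,0,-0.1],[0,0,0],0]])

```text
clock: 11.1
position: [0.4716, 0.1853, 0.05]
ee_rot: [3.116, 0.399, 0.001]
force: [-3.7, -0.9, 11.6]
width: 0.01
gripper_force: 5.8
```

>>> jog_arm(rows=[[[0,0,-0.05],[0,0,0],0],[[0,0,-0.1],[0,0,0],0],[[0,0,-0.1],[0,0,0],0]])

```text
clock: 11.48
position: [0.4716, 0.1853, 0.0493]
ee_rot: [3.116, 0.399, 0.002]
force: [-4.4, -2.9, 17.8]
width: 0.004
gripper_force: 8.7
```

The force climbed to 17.8 N at reported z = 0.0493, which is the hard stop. I'll let go by moving straight up.

>>> jog_arm(rows=[[[0,0,0.3],[0,0,0],0],[[0,0,0.8],[0,0,0],0],[[0,0,1.3],[0,0,0],0],[[0,0,2],[0,0,0],0],[[0,0,5],[0,0,0],0],[[0,0,10],[0,0,0],0],[[0,0,12],[0,0,0],0.6],[[0,0,12],[0,0,0],1]])

```text
clock: 12.48
position: [0.4723, 0.1856, 0.1698]
ee_rot: [-3.115, -0.399, -0.005]
force: [-0.6, -1.1, 0.7]
width: 0.175
gripper_force: 0.0
```

```bash
python3 - <<'E'
from h import *
s=arm.observe(); print(s['position'],s['force'])
im=arm.get_image('side'); P=cloud(im)
q=P.reshape(-1,3); k=q[(abs(q[:,0]-.4725)<.02)&(abs(q[:,1]-.187)<.02)&(q[:,2]>.065)&(q[:,2]<.125)]
print('pad',len(k),np.percentile(k[:,2],[50,80,95]))
k=q[(abs(q[:,0]-s['position'][0])<.1)&(abs(q[:,1]-s['position'][1])<.1)&(q[:,2]>.12)&(q[:,2]<.3)]
print('lowest gripper',np.sort(k[:,2])[:30:3])
E
```

```text
[0.47233246 0.1856094  0.16978477] [-0.58838325 -1.10460617  0.68772959]
pad 251 [0.0831857  0.08434753 0.08554246]
lowest gripper [0.19111031 0.19315912 0.19349417 0.19438919 0.19509936 0.19580415
 0.19670168 0.19873085 0.19887713 0.19916472]
```

Locked: the pad top is now at about 0.084, so 27 mm down. Next is the phone.

>>> jog_arm(rows=[[[0.8,-6,0],[0,0,-1],1],[[1.6,-12,0],[0,0,-2],1],[[2.5,-18,0],[0,0,-3],1],[[3.4,-24,0],[0,0,-4],1],[[4.2,-30,0],[0,0,-5],1],[[5,-36,0],[0,0,-6],1],[[5.8,-42,0],[0,0,-7],1],[[6.7,-48,0],[0,0,-7],1]])

```text
clock: 13.52
position: [0.5375, -0.2966, 0.1665]
ee_rot: [-3.134, -0.208, 0.003]
force: [0.6, 1.3, 0.1]
width: 0.997
gripper_force: 0.0
```

>>> jog_arm(rows=[[[0,-2.7,-3],[0,0,0],1],[[0,-2.7,-6],[0,0,0],1],[[0,-2.7,-9],[0,0,0],1],[[0,-2.7,-9],[0,0,0],1],[[0,-2.7,-9],[0,0,0],1]])

```text
clock: 14.15
position: [0.5385, -0.3218, 0.0784]
ee_rot: [-3.135, -0.208, 0.0]
force: [0.4, 0.1, 1.0]
width: 1.0
gripper_force: 0.0
```

```bash
python3 - <<'E'
from h import *
s=arm.observe(); print(s['position'],s['force'],s['ee_rot'],s['width'],s['joints'].round(2))
im=arm.get_image('side'); P=cloud(im); q=P.reshape(-1,3)
k=q[(abs(q[:,0]-s['position'][0])<.06)&(abs(q[:,1]-s['position'][1])<.1)&(q[:,2]>.03)&(q[:,2]<.3)]
k=k[np.argsort(k[:,2])]; print('lowest',k[:40:4].round(4))
J=im['img'].copy()
for p in proj(im,s['position']): print(p)
u,v=[int(x) for x in proj(im,s['position'])[0]]
cv2.imwrite('pics/s4.png',cv2.cvtColor(cv2.resize(J[v-70:v+40,u-70:u+70],None,fx=5,fy=5,interpolation=cv2.INTER_CUBIC),cv2.COLOR_RGB2BGR))
E
```

```text
[ 0.53849881 -0.32180039  0.07844761] [0.38354118 0.06454167 1.04925812] [-3.13462843e+00 -2.08451780e-01  2.37147582e-04] 1.0001426536323872 [ 0.59  0.57 -0.2   1.69  0.14  0.9  -1.11]
lowest [[ 0.5222 -0.2771  0.0998]
 [ 0.5369 -0.3703  0.1027]
 [ 0.5435 -0.37    0.1038]
 [ 0.5449 -0.3668  0.1047]
 [ 0.5441 -0.3707  0.1065]
 [ 0.5408 -0.3705  0.1078]
 [ 0.538  -0.2659  0.1087]
 [ 0.5257 -0.2664  0.1099]
 [ 0.5358 -0.3671  0.111 ]
 [ 0.543  -0.368   0.1113]]
[365.00204581 175.08317667]
```

View pics/s4.png

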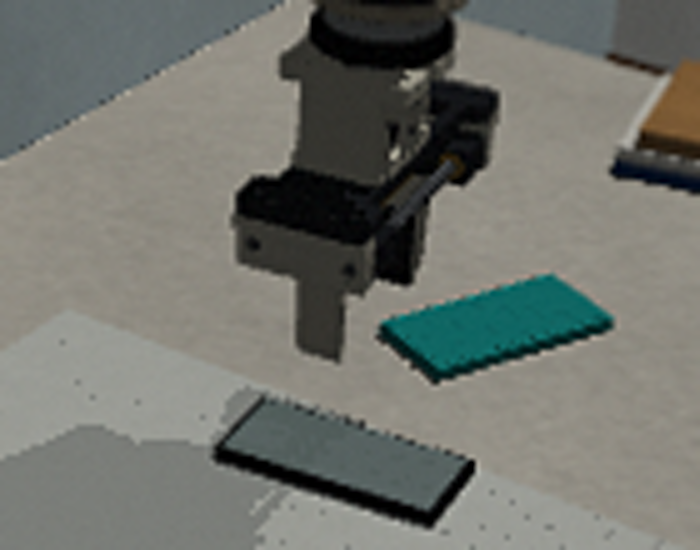

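Open, the fingertips also sit about 22 mm above the reported TCP. They straddle the phone well, so I'll descend to about 3–5 mm fingertip height.

>>> jog_arm(rows=[[[0.1,0,-2.5],[0,0,0],1],[[0.1,0,-5],[0,0,0],1],[[0.1,0,-7],[0,0,0],1],[[0.1,0,-8.5],[0,0,0],1],[[0.1,0,-9.2],[0,0,0],1],[[0.1,0,-9.5],[0,0,0],1],[[0.1,0,-9.5],[0,0,0],1]])

```text
clock: 15.08
position: [0.5397, -0.322, -0.0164]
ee_rot: [3.134, 0.208, 0.001]
force: [0.1, -0.4, 0.5]
width: 1.002
gripper_force: 0.0
```

```bash
python3 - <<'E'
from h import *
s=arm.observe(); print(s['position'],s['force'],s['ee_rot'])
im=arm.get_image('side'); P=cloud(im); q=P.reshape(-1,3)
u,v=[int(x) for x in proj(im,[.5395,-.3215,.01])[0]]
cv2.imwrite('pics/s5.png',cv2.cvtColor(cv2.resize(im['img'][v-50:v+30,u-50:u+50],None,fx=7,fy=7,interpolation=cv2.INTER_CUBIC),cv2.COLOR_RGB2BGR))
E
```

```text
[ 0.53967703 -0.32203962 -0.01635124] [ 0.10733477 -0.42196905  0.47117653] [3.13428240e+00 2.07985066e-01 9.34552768e-04]
```

View pics/s5.png

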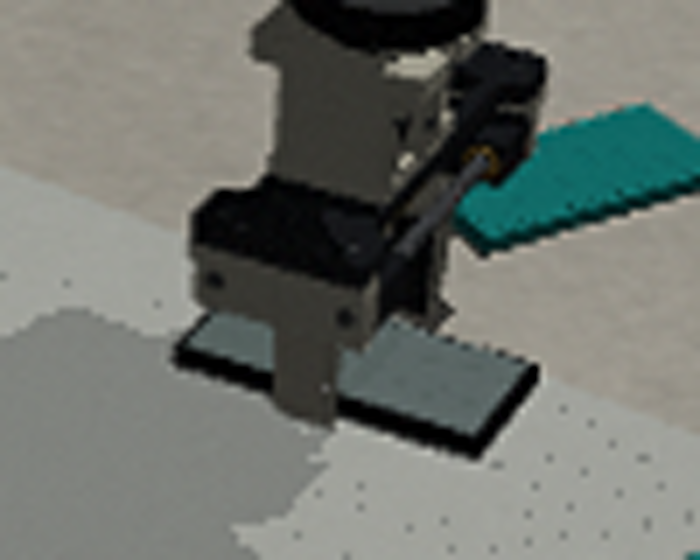

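The finger stands in front of the phone's side, with its tip just above the desk. I'll lower 3 mm more and close.

>>> jog_arm(rows=[[[0,0,-0.15],[0,0,0],1],[[0,0,-0.3],[0,0,0],1],[[0,0,-0.3],[0,0,0],1]])

```text
clock: 15.5
position: [0.5392, -0.3218, -0.0199]
ee_rot: [-3.135, -0.208, 0.0]
force: [0.3, 0.6, -0.1]
width: 1.001
gripper_force: 0.0
```

>>> jog_arm(rows=[[[0,0,0],[0,0,0],0.66],[[0,0,0],[0,0,0],0.6],[[0,0,0],[0,0,0],0.6],[[0,0,0],[0,0,0],0.6],[[0,0,0],[0,0,0],0.6],[[0,0,0],[0,0,0],0.6]], newtons=30)

```text
clock: 16.25
position: [0.5394, -0.3219, -0.0198]
ee_rot: [3.135, 0.208, 0.0]
force: [-0.6, -0.4, 0.1]
width: 0.711
gripper_force: 30.0
```

Gripped at 65.4 mm, which matches the phone's width. Lift and carry, turning +101°.

>>> jog_arm(rows=[[[0,0,1.5],[0,0,0],0.6],[[0,0,5],[0,0,0],0.6],[[0,0,9],[0,0,6],0.6],[[0,3,12],[0,0,14],0.6],[[0,7,12],[0,0,23],0.6],[[0,11,12],[0,0,32],0.6],[[0,15,12],[0,0,41],0.6],[[0,19,12],[0,0,50],0.6]])

```text
clock: 17.25
position: [0.5392, -0.1307, 0.1013]
ee_rot: [2.748, 1.52, 0.001]
force: [-0.1, 0.4, -2.6]
width: 0.711
gripper_force: 30.0
```

>>> jog_arm(rows=[[[-0.5,4,0],[0,0,9],0.6],[[-1,8,0],[0,0,18],0.6],[[-1.5,12,0],[0,0,27],0.6],[[-2,15,0],[0,0,36],0.6],[[-2.3,18,0],[0,0,44],0.6],[[-2.6,19.7,0],[0,0,51],0.6],[[-2.6,19.7,0],[0,0,51],0.6],[[-2.6,19.7,0],[0,0,51],0.6]])

```text
clock: 18.25
position: [0.5135, 0.0639, 0.1005]
ee_rot: [1.838, 2.547, -0.001]
force: [0.5, -0.1, -1.3]
width: 0.714
gripper_force: 30.0
```

```bash
python3 - <<'E'
from h import *
s=arm.observe(); print(s['position'],s['force'],s['ee_rot'],s['width'],s['joints'].round(2))
im=arm.get_image('side'); t=arm.get_image('top')
u,v=[int(x) for x in proj(im,[.5136,.065,.08])[0]]
A=cv2.resize(im['img'][v-60:v+60,u-80:u+80],None,fx=4.9,fy=2.45*2,interpolation=cv2.INTER_CUBIC)
cv2.imwrite('pics/s6.png',cv2.cvtColor(A,cv2.COLOR_RGB2BGR))
E
```

```text
[0.51354326 0.06387697 0.10047737] [ 0.4693771  -0.05922677 -1.28977745] [ 1.83769916e+00  2.54704138e+00 -1.02981612e-03] 0.7142231741547098 [ 0.31  0.48 -0.72  1.91  0.41  0.9  -0.3 ]
```

View pics/s6.png

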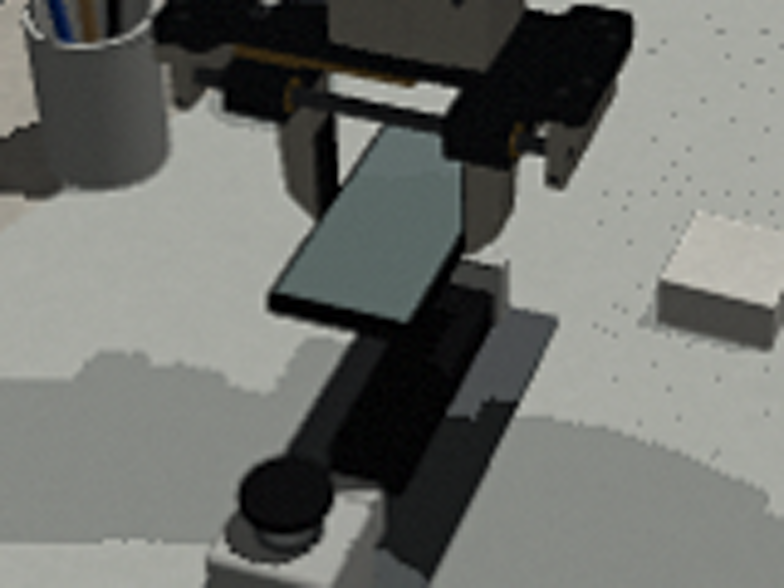

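The phone is held level, aligned over the cradle, with the plunger still locked. I'll measure where it is in the cradle frame.

```bash
cat > c.py <<'E'
from h import *
O=np.array([.5155,.0593]); a=np.radians(18.5); ex=np.array([np.cos(a),np.sin(a)]); ey=np.array([-np.sin(a),np.cos(a)])
def cr(p): d=np.asarray(p)[:,:2]-O; return np.c_[d@ex,d@ey,np.asarray(p)[:,2]]
E
python3 - <<'E'
from c import *
im=arm.get_image('side'); q=cr(cloud(im).reshape(-1,3))
k=q[(abs(q[:,0])<.045)&(abs(q[:,1])<.09)&(q[:,2]>.1)&(q[:,2]<.15)]
h,e=np.histogram(k[:,2],np.arange(.1,.15,.003)); print(h,e[h.argmax()])
z=np.median(k[(k[:,2]>.118)&(k[:,2]<.138)][:,2]); f=k[abs(k[:,2]-z)<.004]
print(z,np.percentile(f[:,0],[1,50,99]),np.percentile(f[:,1],[0,1,50,99,100]))
near=f[f[:,1]>.0]; 
for lo in np.arange(0,.075,.01):
    g=f[(f[:,1]>lo)&(f[:,1]<lo+.01)]; print(round(lo,3),np.percentile(g[:,0],[1,99]).round(4) if len(g) else None, g[:,2].mean().round(4))
E
```

```text
[  0   0   0   0   0   0  15  43  67 747 318  15  15  16  18  16] 0.12700000000000003
0.12927689577544138 [-0.03603224  0.00059735  0.03279533] [-0.0557419  -0.0512596   0.0239516   0.07639734  0.07801472]
0.0 [-0.031   0.0307] 0.1295
0.01 [-0.0441  0.0421] 0.1295
0.02 [-0.0356  0.0288] 0.1293
0.03 [-0.0349  0.0294] 0.1294
0.04 [-0.0348  0.0286] 0.1294
0.05 [-0.0348  0.0291] 0.1294
0.06 [-0.0346  0.0291] 0.1292
0.07 [-0.0339  0.029 ] 0.1283
```

>>> jog_arm(rows=[[[0.2,-0.1,-1.5],[0,0,0],0.6],[[0.2,-0.1,-3.5],[0,0,0],0.6],[[0.2,-0.1,-5.5],[0,0,0],0.6],[[0.2,-0.1,-7],[0,0,0],0.6],[[0.2,-0.1,-8],[0,0,0],0.6],[[0.2,-0.1,-8.5],[0,0,0],0.6],[[0.2,-0.1,-8.7],[0,0,0],0.6],[[0.2,-0.1,-8.7],[0,0,0],0.6]])

```text
clock: 19.4
position: [0.5156, 0.0642, 0.0135]
ee_rot: [1.833, 2.551, 0.001]
force: [-0.3, -0.6, -1.1]
width: 0.712
gripper_force: 30.0
```

```bash
cat > ph.py <<'E'
from c import *
s=arm.observe(); print(s['clock'],s['position'].round(4),s['force'].round(1))
im=arm.get_image('side'); q=cr(cloud(im).reshape(-1,3))
f=q[(abs(q[:,0])<.04)&(q[:,1]>.02)&(q[:,1]<.085)&(q[:,2]>.034)&(q[:,2]<.05)]
print('z',np.percentile(f[:,2],[10,50,90]).round(4))
z=np.median(f[:,2]); f=f[abs(f[:,2]-z)<.003]; print('x',np.percentile(f[:,0],[1,99]).round(4),'y max',np.percentile(f[:,1],99).round(4))
k=q[(abs(q[:,0])<.02)&(abs(q[:,1]-.135)<.02)&(q[:,2]>.065)&(q[:,2]<.125)]; print('pad',np.percentile(k[:,2],[50,80]).round(4))
E
python3 ph.py
```

```text
19.4 [0.5156 0.0642 0.0135] [-0.3 -0.6 -1.1]
z [0.0399 0.0421 0.0439]
x [-0.0335  0.0314] y max 0.0769
pad [0.0833 0.0843]
```

>>> jog_arm(rows=[[[0,0,-0.1],[0,0,0],0.6],[[0,0,-0.2],[0,0,0],0.6],[[0,0,-0.2],[0,0,0],0.6]])

```text
clock: 19.82
position: [0.5153, 0.0641, 0.0112]
ee_rot: [1.833, 2.551, -0.0]
force: [0.2, 0.0, -1.9]
width: 0.714
gripper_force: 30.0
```

>>> jog_arm(rows=[[[0,0,-0.1],[0,0,0],0.6],[[0,0,-0.1],[0,0,0],0.6]])

```text
clock: 20.08
position: [0.5153, 0.0642, 0.0102]
ee_rot: [1.833, 2.551, 0.0]
force: [-0.4, 0.0, -1.5]
width: 0.713
gripper_force: 30.0
```

>>> jog_arm(rows=[[[0,0,-0.1],[0,0,0],0.6],[[0,0,-0.1],[0,0,0],0.6]])

```text
clock: 20.32
position: [0.5154, 0.0641, 0.0101]
ee_rot: [1.833, 2.551, -0.0]
force: [-4.0, -1.2, 13.3]
width: 0.713
gripper_force: 30.0
```

Seated: the bed pushes back with 13 N. I'll ease up 1 mm, open and leave.

>>> jog_arm(rows=[[[0,0,0.08],[0,0,0],0.6],[[0,0,0.08],[0,0,0],0.75],[[0,0,0.08],[0,0,0],0.9],[[0,0,0.08],[0,0,0],1],[[0,0,0.08],[0,0,0],1],[[0,0,0.08],[0,0,0],1]])

```text
clock: 21.08
position: [0.5153, 0.0642, 0.01]
ee_rot: [-1.833, -2.551, -0.0]
force: [0.6, -0.4, 0.7]
width: 0.999
gripper_force: 0.0
```

>>> jog_arm(rows=[[[0,0,1],[0,0,0],1],[[0,0,3],[0,0,0],1],[[0,0,6],[0,0,0],1],[[0,0,10],[0,0,0],1],[[-1,4,12],[0,0,0],0],[[-2,8,12],[0,0,0],0],[[-4.3,12.2,12],[0,0,0],0],[[-4.3,12.2,12],[0,0,0],0]])

```text
clock: 22.08
position: [0.4703, 0.1902, 0.1312]
ee_rot: [-1.824, -2.557, -0.003]
force: [-0.0, -1.1, 0.9]
width: 0.612
gripper_force: 0.0
```

```bash
python3 ph.py; python3 - <<'E'
from h import *
im=arm.get_image('side')
u,v=[int(x) for x in proj(im,[.5,.09,.08])[0]]
cv2.imwrite('pics/s7.png',cv2.cvtColor(cv2.resize(im['img'][v-60:v+60,u-80:u+80],None,fx=4.9,fy=4.9,interpolation=cv2.INTER_CUBIC),cv2.COLOR_RGB2BGR))
E
```

```text
22.075 [0.4703 0.1902 0.1312] [-0.  -1.1  0.9]
z [0.0368 0.0387 0.0405]
x [-0.0336  0.0311] y max 0.0768
pad [0.0832 0.0844]
```

View pics/s7.png

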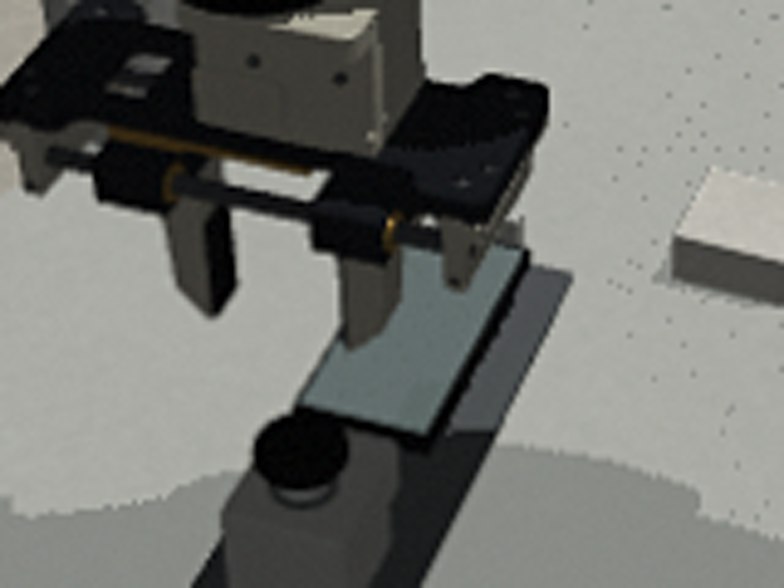

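The phone lies flat on the bed between the jaws, and the plunger is still locked. Now I'll close the fingers and move down to just above the pad.

>>> jog_arm(rows=[[[0.1,-0.5,0],[0,0,0],0],[[0.1,-0.5,0],[0,0,0],0],[[0.1,-0.5,0],[0,0,0],0],[[0.1,-0.5,0],[0,0,0],0],[[0.1,-0.5,-2],[0,0,0],0],[[0.1,-0.5,-4.5],[0,0,0],0],[[0.1,-0.5,-6],[0,0,0],0],[[0.1,-0.5,-6],[0,0,0],0]])

```text
clock: 23.18
position: [0.4727, 0.1809, 0.0692]
ee_rot: [-1.832, -2.55, 0.002]
force: [0.1, -0.3, 0.4]
width: 0.006
gripper_force: 0.0
```

>>> jog_arm(rows=[[[-0.1,0.4,0],[0,0,0],0],[[-0.1,0.4,-0.3],[0,0,0],0],[[-0.1,0.4,-0.6],[0,0,0],0],[[-0.1,0.4,-0.8],[0,0,0],0],[[-0.1,0.4,-1],[0,0,0],0],[[-0.1,0.4,-1.2],[0,0,0],0],[[-0.1,0.4,-1.4],[0,0,0],0],[[-0.1,0.4,-1.4],[0,0,0],0]])

```text
clock: 24.18
position: [0.4724, 0.1851, 0.0565]
ee_rot: [1.833, 2.551, -0.0]
force: [-2.2, -2.1, 9.9]
width: 0.007
gripper_force: 5.0
```

Stop expected near 0.0495.

>>> jog_arm(rows=[[[0,0,-0.1],[0,0,0],0],[[0,0,-0.2],[0,0,0],0],[[0,0,-0.3],[0,0,0],0],[[0,0,-0.4],[0,0,0],0],[[0,0,-0.4],[0,0,0],0]])

```text
clock: 24.8
position: [0.4724, 0.185, 0.0526]
ee_rot: [1.833, 2.55, -0.0]
force: [-2.8, -1.8, 11.7]
width: 0.001
gripper_force: 5.5
```

>>> jog_arm(rows=[[[0,0,-0.05],[0,0,0],0],[[0,0,-0.1],[0,0,0],0],[[0,0,-0.15],[0,0,0],0],[[0,0,-0.15],[0,0,0],0]])

```text
clock: 25.3
position: [0.4724, 0.1851, 0.0512]
ee_rot: [1.833, 2.55, 0.0]
force: [-2.7, -2.0, 10.3]
width: 0.01
gripper_force: 5.7
```

>>> jog_arm(rows=[[[0,0,-0.05],[0,0,0],0],[[0,0,-0.1],[0,0,0],0],[[0,0,-0.1],[0,0,0],0]])

```text
clock: 25.68
position: [0.4724, 0.1851, 0.0502]
ee_rot: [1.833, 2.55, -0.0]
force: [-3.4, -2.0, 11.4]
width: 0.001
gripper_force: 5.8
```

>>> jog_arm(rows=[[[0,0,-0.05],[0,0,0],0],[[0,0,-0.1],[0,0,0],0],[[0,0,-0.1],[0,0,0],0]])

```text
clock: 26.05
position: [0.4725, 0.1851, 0.0494]
ee_rot: [1.833, 2.55, -0.0]
force: [-3.8, -2.9, 16.2]
width: 0.003
gripper_force: 7.7
```

That's the stop again (16 N). I'll rise gently so the jaw closes softly, then clear.

>>> jog_arm(rows=[[[0,0,0.3],[0,0,0],0],[[0,0,0.7],[0,0,0],0],[[0,0,1.1],[0,0,0],0],[[0,0,1.5],[0,0,0],0],[[0,0,1.9],[0,0,0],0],[[0,0,2.3],[0,0,0],0],[[0,0,2.7],[0,0,0],0],[[0,0,3.1],[0,0,0],0]])

```text
clock: 27.05
position: [0.4723, 0.1851, 0.0796]
ee_rot: [1.833, 2.551, 0.0]
force: [0.0, -0.4, -0.3]
width: 0.007
gripper_force: 0.0
```

>>> jog_arm(rows=[[[0,0,2],[0,0,0],0],[[0,0,6],[0,0,0],0],[[0,0,10],[0,0,0],0],[[0,0,12],[0,0,0],0],[[0,0,12],[0,0,0],0]])

```text
clock: 27.68
position: [0.4731, 0.1856, 0.2007]
ee_rot: [1.833, 2.55, 0.004]
force: [0.1, -0.1, -0.4]
width: 0.011
gripper_force: 0.0
```

```bash
python3 ph.py; python3 - <<'E'
from h import *
im=arm.get_image('side')
u,v=[int(x) for x in proj(im,[.5,.09,.06])[0]]
cv2.imwrite('pics/s8.png',cv2.cvtColor(cv2.resize(im['img'][v-60:v+60,u-80:u+80],None,fx=4.9,fy=4.9,interpolation=cv2.INTER_CUBIC),cv2.COLOR_RGB2BGR))
E
```

```text
27.675 [0.4731 0.1856 0.2007] [ 0.1 -0.1 -0.4]
z [0.0371 0.0391 0.0429]
x [-0.033  0.031] y max 0.0799
pad [0.0986 0.1   ]
```

The pad is at 0.100, 11 mm down. That is the depth at which the jaw holds the phone against the fixed jaw, and the phone is flat and centred. Handing in.

```bash
python3 -c "
from cell import arm
print(arm.sign_off())"
```

```text
the job is handed in; nothing more can be done
None
```

The phone is clamped in the cradle and the job is handed in, but no verdict came back. By the depth camera, the plunger is up to about 11 mm down and the phone lies flat and centred; the wrist force peaked at about 18 N on the plunger in the readings. I viewed 11 pictures, one over the limit of 10.

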